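# Take the weight ring off a flask and run it on the press-to-start vortex mixer

## Robot

A 6-joint arm with a two-finger parallel gripper is mounted at the origin on a cart in front of the work surface, level with it; the furniture and walls round the work are solid. World frame = base frame: x ahead of the robot, y to its left, z up, the work surface at z = 0. Lengths are in m, angles in rad, forces in N, time in s.
With the tool pointing down it reaches from about 0.3 to 0.875 m from the base axis. Payload 6.4 kg.
Tool frame: the origin (TCP) lies where the fingers leave the gripper's body, on its centre line; the fingertips stand 73 mm ahead of it and the grasp point (between the pads) lies 54 mm ahead of it; z points along the fingers, y is the line along which they close (so a half turn about z gives the same grasp; the last joint's range is limited). The gripper opens to 85 mm and grips with 20 to 120 N. Pads are 22 mm wide; open, the fingers measure 114 mm over their backs; the gripper's body (76 mm by 85 mm) begins 54 mm behind the grasp point. The pads swing forward as they close: fully open they stand 13 mm farther back than shut.
Start: joints at [-1.465, 0.181, 1.607, -0, 1.354, -0.206], TCP at [0.176, -0.547, 0.304] pointing down, gripper open.
Joint ranges: [-2.99, 2.99], [-0.89, 2.07], [0.3, 2.58], [-1.14, 4.28], [0, 2.63], [-3.12, 3.12]. Speed limits (rad/s): [2.57, 2.57, 3.01, 3.14, 3.14, 3.14].

## Interface

Orientations are given as a unit quaternion [w, x, y, z].
In Python, from bench import ctrl gives the robot as it stands.
- The arm moves only by the tool carry_out, never from a script. Its argument "steps" is one flat list of numbers, 7 for each row, row after row: the shift along the tool's x, y, z in m, then the turn, a rotation vector about the tool's x, y, z in rad, then the opening, from 0 (shut) to 1 (fully open). In form: [dx, dy, dz, wx, wy, wz, claw, dx, dy, dz, wx, wy, wz, claw, ...]. A call has 1 to 20 rows; each row is the pose to reach, as a shift and turn from the pose commanded when the call began, along the tool's axes at that moment; what a row does not reach only later rows make up. A row lasts 1/10 s, in which the tool goes at most 50 mm and 8.59 degrees, less where a joint would pass 70% of its speed; a pose out of reach is approached as far as the arm can. A call with a gripper value outside its range is refused whole. The fingers move at their own pace and stop on an object; the grip force is fixed at half the most. Time passes only in rows, so rows that repeat a pose let the fingers close. It gives the time, the measured TCP pose, the force, the opening and the grip force at its end, in the units of the state.
- ctrl.get_obs(): the state, without advancing time (a new reading comes with each control period).
- ctrl.camera(name): name is "scene" or "top" or "wrist"; returns the picture (480x640x3 uint8, red, green, blue); there is no depth.
- ctrl.camera_params(name): a dict with "vertical_fov" (degrees; the focal length in pixels is half the picture's height over the tangent of half this angle, whatever the lens; pixels are square), "cx", "cy" (the principal point, pixels), "cam_to_world" (4x4, takes a point from camera to world coordinates); the wrist camera has in their place "hand_eye" (4x4, takes a point from camera to tool coordinates, whose origin is the TCP and whose axes are the flange's). Camera axes: x right, y down, z forward; pixel columns grow to the right and rows downward; lengths in m; the calibration is good to about 2 mm. The wrist camera is an equidistant fisheye: a pixel r from the principal point sees the ray r / f radians off the axis. A picture is of the moment at which its call begins: read the wrist's pose just before it. camera_params takes no time and is no camera call.
- ctrl.hand_in(): hands the job in; it is judged then, once.
The state is a dict: "time_s": time; "q": joint angles; "dq": joint speeds; "joint_efforts": joint torques, N m; "eef_pos": TCP position; "eef_rot": TCP orientation; "wrist_force": force on the tool from outside, world axes, zero at the start; "torque": the same for the moment, N m; "opening": opening from 0.0 (shut) to 1.0 (fully open); "grasp_force": force on a finger pad.
Only numpy, scipy, OpenCV 4.12 (cv2) and the standard library are available. Lean on these libraries where they do the work, as an engineer would, in place of code of your own. Each camera call takes 0.05 s, during which the arm holds its last target. There are 200 camera calls.

## Task

The stoppered flask has come out of the water bath with its heavy weight ring still round its neck: take the ring off over the neck and lay it flat on the bench without dropping it, leaving the flask standing. Then pick up the flask and press it upright into the mixer's sprung cup, fully down to the stop but without ramming the glass, and keep it down for at least three seconds; finish while still holding it pressed down, as the mixer runs only then. Do not drop or tip the flask and leave the tape roll, the beaker and the two vials where they are.

Things in the scene. Friction and masses are not known exactly. Their poses are not given: they have to be found in the camera images.
- flask: round flat-bottomed flask, brown glass, black rubber stopper fixed in its mouth, 106 mm tall, 0.13 kg, standing left or right of the middle (mixer on the other side). Origin: centre of its underside, z up the neck. Body: 64 mm ball centred 28 mm up; shoulder tapers from 50 to 60 mm up; straight neck 24 mm across from 65 to 93 mm up (grip here, ring off); lip 28 mm across; stopper to 106 mm.
- weight_ring: grey flask weight, coated lead rod wound into a flat ring: 56 mm outside, 32 mm bore, 16 mm thick, 0.24 kg. Origin: centre of its underside, z along its axis. At the start it lies loose round the flask's neck on the shoulder, underside 57 mm above the flask's underside, the flask standing out 33 mm above it. Gripped across its outside, it lifts straight off.
- mixer: vortex mixer, a white box on rubber feet, 136 mm (its x) by 104 mm (its y), 65 mm tall, fixed to the bench; a dial and a switch on its front (-x) need no touching. Origin: centre of its underside, z up. The sprung cup stands on its top, 12 mm from the middle towards the back (+x).
- mixer_cup (a point): on the axis of the mixer's black rubber cup (65 mm across outside, 22 mm high, conical inside, from 58 mm across at the rim to 38 mm): the point where the middle of the flask's underside lies when the flask sits in the cup, 12 mm below the rim, 91 mm above the bench with the cup up. It moves down with the cup.
- mixer_head (a joint): travel of the cup straight down against its spring, in m: 0 = up, 0.008 = fully down on its stop. The flask's weight alone does not move it; it takes about 3 N of extra push to start and about 9 N at the stop; it springs back up when let go.
- tape_roll: roll of cream tape, 68 mm across, 19 mm high, lying flat behind the work; bystander. Origin: centre of its underside.
- beaker_pp: whitish plastic beaker with a little pink dye in it, 64 mm across, 78 mm tall, standing behind the work; bystander. Origin: centre of its underside.
- vial_0: small screw vial with a white cap, 23 mm across, 48 mm tall, standing behind the work; bystander. Origin: centre of its underside.
- vial_1: small screw vial with a blue cap, 23 mm across, 48 mm tall, standing behind the work; bystander. Origin: centre of its underside.

How it is judged:
On the way, in this order (a step that is already met when the one before it is completed fails the run):
1. the weight ring is off the flask and lies flat on the bench, let go, the flask standing upright on the bench (height (world z) of each of weight_ring, flask below 0.004 m and angle between each of weight_ring, flask's own z axis and vertical below 0.1 rad and linear speed of weight_ring below 0.02 m/s and contact force between the fingers and weight_ring below 0.1 N), for 0.2 s.
2. the flask is lifted off the bench in the fingers (height (world z) of flask above 0.03 m and contact force between the fingers and flask above 1 N), for 0.1 s.
3. the flask sits upright in the cup and is held pressed down to the stop for three seconds (value of joint mixer_head above 0.0065 m and distance between flask and mixer_cup below 0.005 m and angle between flask's own z axis and vertical below 0.15 rad and contact force between the fingers and flask above 2 N and contact force between the fingers and mixer below 0.5 N), for 3 s.
At the end, for the whole second after the job is handed in: The fingers still hold the flask pressed down: the cup is at least 6.5 mm of its 8 mm down, the flask sits in it within 5 mm of its seat and upright within 0.15 rad, pressing on it with more than 5 N, the robot touches no part of the mixer, and the weight ring lies flat and still on the bench (all of step 3 and contact force between flask and mixer above 5 N and contact force between the arm and mixer below 0.5 N and height (world z) of weight_ring below 0.004 m and angle between weight_ring's own z axis and vertical below 0.1 rad and linear speed of weight_ring below 0.02 m/s); the arm keeps its last pose, push and grip.
It fails at once if the flask is tipped over (angle between flask's own z axis and vertical above 0.6 rad).
It fails at once if the flask is rammed into the mixer (over 50 N) (contact force between flask and mixer above 50 N).
It fails at once if the weight ring is dropped (linear speed of weight_ring above 0.7 m/s and contact force between the fingers and weight_ring below 0.1 N).
It fails at once if the flask is dropped (linear speed of flask above 0.7 m/s and contact force between the fingers and flask below 0.1 N).
It fails at once if the tape roll, the beaker or a vial is pushed away or knocked over (distance of any of tape_roll, beaker_pp, vial_0, vial_1 from where it was at the start of the episode above 0.03 m or angle between any of beaker_pp, vial_0, vial_1's own z axis and vertical above 0.5 rad).
It also fails if it takes over 72 s, if anything falls off the work surface, if the arm or the gripper's body presses on something with over 40 N, if the wrist force passes 120 N, or if a joint passes its speed limit or range.

## Working session

There is one attempt and no reset: what is moved stays moved. The work goes in short steps, Python scripts to look and compute and a tool call to move; the robot and the scene stay as the last step left them, time stands still between calls to the robot, and variables do not carry over. Pictures are saved under pics/ and viewed, at most 10 in all, crops included, and the job is handed in when it is done.

Besides the shell and the picture viewer there is one more tool, called after ">>>" as a command line: name --argument value ..., lists and objects as JSON in quotes. carry_out: Moves the arm, as the interface text tells. Its arguments: {"type":"object","properties":{"steps":{"type":"array"}},"required":["steps"]}

```bash
ls; mkdir -p pics
python3 - <<'E'
from bench import ctrl
import cv2,numpy as np
o=ctrl.get_obs()
for k,v in o.items(): print(k,np.round(v,4))
for n in("top","scene"):
    cv2.imwrite(f"pics/{n}0.png",ctrl.camera(n)[:,:,::-1]); p=ctrl.camera_params(n)
    print(n,p["vertical_fov"],p["cx"],p["cy"],np.round(p["cam_to_world"],4).tolist())
print(ctrl.camera_params("wrist"))
E
```

```text
pics
time_s 0.0
q [-1.4653  0.1816  1.608   0.      1.3538 -0.2063]
dq [ 0.0007  0.003  -0.0012  0.0003 -0.0006 -0.    ]
joint_efforts [-6.00000e-04 -4.44872e+01 -3.51343e+01 -3.00000e-04  9.00000e-03
  0.00000e+00]
eef_pos [ 0.1764 -0.5468  0.303 ]
eef_rot [-9.000e-04  9.879e-01  1.553e-01  0.000e+00]
wrist_force [ 0.2619 -0.6719 -0.5747]
torque [-0.0349 -0.0419  0.0007]
grasp_force 0.0
opening 1.0017
top 53.0808322276333 316.76876887601867 241.90176075380276 [[0.0221, -0.9935, 0.1119, 0.5177], [-0.9998, -0.0221, 0.0019, 0.0085], [0.0006, -0.1119, -0.9937, 1.11], [0.0, 0.0, 0.0, 1.0]]
scene 46.813650890468786 325.36048475977486 233.30270342776797 [[-0.8698, -0.2756, 0.4092, 0.223], [-0.4934, 0.4785, -0.7264, 0.7705], [0.0044, -0.8338, -0.5521, 0.6284], [0.0, 0.0, 0.0, 1.0]]
{'vertical_fov': 65.70646984690485, 'cx': 316.52784078703485, 'cy': 241.70165510353917, 'hand_eye': array([[ 4.45976820e-04, -9.58626711e-01, -2.84665822e-01,
         7.14007695e-02],
       [ 9.99999891e-01,  4.67259084e-04, -6.85107561e-06,
         1.61590731e-04],
       [ 1.39580315e-04, -2.84665788e-01,  9.58626815e-01,
        -6.98915191e-02],
       [ 0.00000000e+00,  0.00000000e+00,  0.00000000e+00,
         1.00000000e+00]])}
```

View pics/top0.png

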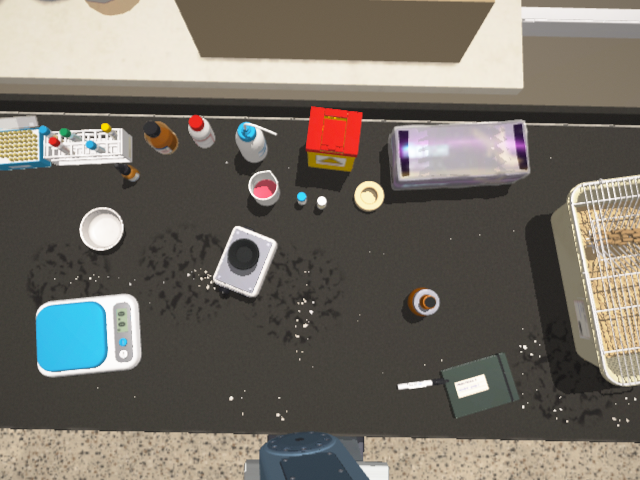

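View pics/scene0.png

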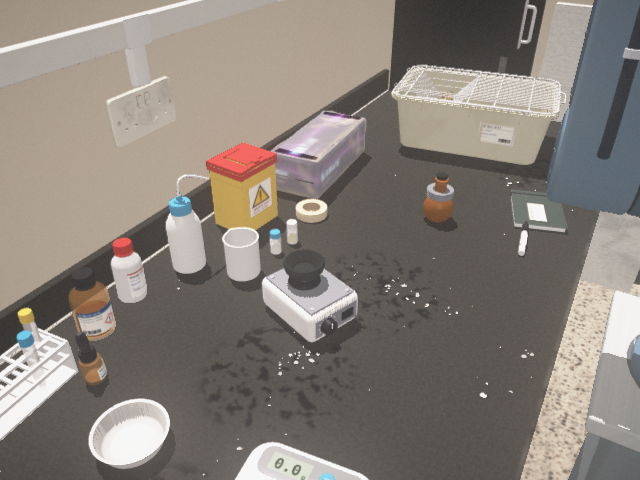

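Top view: flask with ring at about (425,303), mixer cup at (243,254), bystanders at rows 185–205. Scene view: flask at (439,200), cup at (304,268).

```bash
cat > h.py <<'E'
from bench import ctrl
import cv2,numpy as np
from scipy.spatial.transform import Rotation as R
def rays(n,uv,P=None):
    p=ctrl.camera_params(n);f=240/np.tan(np.radians(p["vertical_fov"]/2))
    d=(np.atleast_2d(uv).astype(float)-[p["cx"],p["cy"]])/f
    if n=="wrist":
        r=np.linalg.norm(d,axis=1)[:,None]+1e-12
        v=np.hstack([d/r*np.sin(r),np.cos(r)]);o=P
        T=np.eye(4);T[:3,:3]=R.from_quat(np.roll(o["eef_rot"],-1)).as_matrix();T[:3,3]=o["eef_pos"];T=T@p["hand_eye"]
    else: v=np.hstack([d,np.ones((len(d),1))]);T=p["cam_to_world"]
    return T[:3,3],v@T[:3,:3].T
def plane(n,uv,z,P=None):
    c,v=rays(n,uv,P);return c+v*((z-c[2])/v[:,2:])
def proj(n,X):
    p=ctrl.camera_params(n);f=240/np.tan(np.radians(p["vertical_fov"]/2));T=p["cam_to_world"]
    q=(np.atleast_2d(X)-T[:3,3])@T[:3,:3];return q[:,:2]/q[:,2:]*f+[p["cx"],p["cy"]]
E
python3 - <<'E'
from h import *
a=cv2.imread("pics/top0.png");b=cv2.imread("pics/scene0.png")
c=[cv2.resize(x,(400,300),interpolation=cv2.INTER_CUBIC) for x in(a[272:332,385:465],a[216:306,190:310],b[165:240,390:490],b[240:330,250:370])]
cv2.imwrite("pics/c.png",np.vstack([np.hstack(c[:2]),np.hstack(c[2:])]))
E
```

```text
(no output)
```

View pics/c.png

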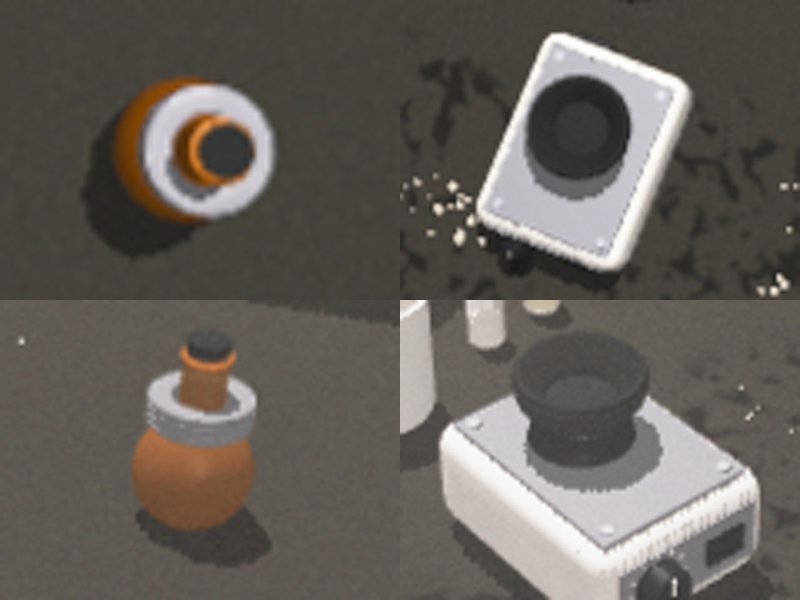

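Crops: stopper centre (430.2,301.8), ring centre (426.4,301.6), cup rim centre (243.2,253.7) in the top view; stopper (442.3,175.5), cup rim (304.1,261.4) in the scene view.

Run:
```python
from h import *
def tri(a,b):
    c1,v1=rays("top",a);c2,v2=rays("scene",b);A=[];y=[]
    M=0;r=0
    for c,v in((c1,v1[0]),(c2,v2[0])):
        v=v/np.linalg.norm(v);Q=np.eye(3)-np.outer(v,v);M=M+Q;r=r+Q@c
    return np.linalg.solve(M,r)
print("stopper",plane("top",(430.2,301.8),.106),plane("scene",(442.3,175.5),.106),tri((430.2,301.8),(442.3,175.5)))
print("ring",plane("top",(426.4,301.6),.073))
print("cup rim",plane("top",(243.2,253.7),.103),plane("scene",(304.1,261.4),.103),tri((243.2,253.7),(304.1,261.4)))
a=cv2.imread("pics/top0.png").astype(int)
# mixer top corners (outline) from crop
k=np.array([[545,35],[690,90],[610,268],[480,218]])-[400,0]
P=plane("top",k/3.333+[190,216],.062);print(P.round(3).tolist())
for n,uv,z in(("tape",(369,196),.019),("beaker",(264,185),.078),("v0",(321.5,201),.048),("v1",(302,197),.048)):print(n,plane("top",uv,z).round(3))
```

```text
stopper [[ 0.51098593 -0.2275851   0.106     ]] [[ 0.50938904 -0.21998537  0.106     ]] [ 0.51137798 -0.22846121  0.10164011]
ring [[ 0.51101187 -0.22720678  0.073     ]]
cup rim [[0.60267777 0.16447729 0.103     ]] [[0.60179343 0.16678071 0.103     ]] [0.60291806 0.16479039 0.10129323]
[[0.666, 0.195, 0.062], [0.631, 0.098, 0.062], [0.514, 0.146, 0.062], [0.544, 0.232, 0.062]]
tape [[ 0.75  -0.108  0.019]]
beaker [[0.757 0.129 0.078]]
v0 [[0.73  0.002 0.048]]
v1 [[0.738 0.046 0.048]]
```

>>> carry_out --steps '[0.02,-0.01,0,0,0,0,1,0.06,-0.03,0,0,0,0,1,0.105,-0.05,0.004,0,0,0,1,0.15,-0.072,0.008,0,0,0,1,0.195,-0.094,0.012,0,0,0,1,0.24,-0.116,0.016,0,0,0,1,0.285,-0.138,0.02,0,0,0,1,0.33,-0.16,0.02,0,0,0,1,0.37,-0.18,0.02,0,0,0,1,0.4,-0.194,0.02,0,0,0,1,0.416,-0.201,0.02,0,0,0,1,0.416,-0.201,0.02,0,0,0,1,0.416,-0.201,0.02,0,0,0,1]'

```text
time_s: 1.4
eef_pos: [0.5104, -0.2282, 0.2834]
eef_rot: [-0.0, 0.988, 0.156, -0.001]
wrist_force: [0.2, -0.4, -0.5]
opening: 1.001
grasp_force: 0.0
```

```bash
cat >> h.py <<'E'
def delta(X):
    o=ctrl.get_obs();return R.from_quat(np.roll(o["eef_rot"],-1)).inv().apply(np.array(X)-o["eef_pos"]).round(4)
E
python3 - <<'E'
from h import *
o=ctrl.get_obs();a=ctrl.camera("wrist")
print(o["time_s"],o["eef_pos"],o["eef_rot"],o["q"].round(2) if hasattr(o["q"],"round") else o["q"])
cv2.imwrite("pics/w1.png",a[:,:,::-1])
E
```

```text
1.4 [ 0.51044106 -0.22816966  0.28340928] [-2.06656703e-04  9.87793891e-01  1.55765627e-01 -5.05768325e-04] [-0.63  0.17  1.67 -0.    1.31  0.63]
```

View pics/w1.png

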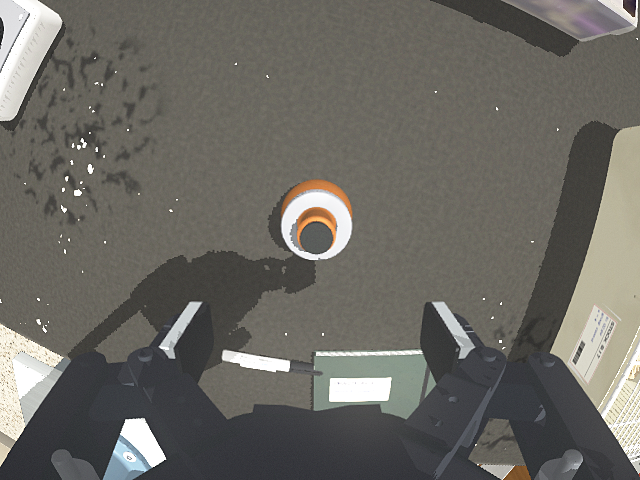

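Flask under the gripper: stopper disc at about (316.5,237), ring circle about (317,225) with outer radius 35.

Run:
```python
from h import *
o=ctrl.get_obs();a=cv2.imread("pics/w1.png");h=cv2.cvtColor(a,cv2.COLOR_BGR2HSV).astype(int)
b=a.astype(int)
sub=np.zeros(a.shape[:2],bool);sub[175:265,275:360]=1
ring=sub&(h[...,1]<60)&(h[...,2]>120)
c,_=max([(c,cv2.contourArea(c)) for c in cv2.findContours(ring.astype(np.uint8),0,1)[0]],key=lambda t:t[1])
(u,v),r=cv2.minEnclosingCircle(c);print("ring",u,v,r,cv2.fitEllipse(c))
P=plane("wrist",c[:,0,:],.070,o);from scipy.optimize import least_squares
s=least_squares(lambda x:np.hypot(P[:,0]-x[0],P[:,1]-x[1])-x[2],[.51,-.228,.028],loss="soft_l1",f_scale=.001).x;print("ring world",s)
st=np.zeros_like(sub);st[220:256,298:336]=1
st&=(h[...,1]<60)&(h[...,2]<90)
m=cv2.findContours(st.astype(np.uint8),0,1)[0];m=max(m,key=cv2.contourArea);e=cv2.fitEllipse(m);print(e,plane("wrist",e[0],.106,o))
print(delta([s[0],s[1],.1285]))
```

```text
ring 316.216552734375 224.66552734375 36.045108795166016 ((316.2022705078125, 224.60464477539062), (70.23585510253906, 70.6583251953125), 119.03810119628906)
ring world [ 0.51046434 -0.22839144  0.02818087]
((316.6373291015625, 244.21397399902344), (16.9847412109375, 25.962310791015625), 83.6383056640625) [[ 0.50634526 -0.23008111  0.106     ]]
[ 5.00e-04 -1.00e-04  1.55e-01]
```

>>> carry_out --steps '[0,0,0.02,0,0,0,1,0,0,0.055,0,0,0,1,0,0,0.09,0,0,0,1,0,0,0.12,0,0,0,1,0,0,0.14,0,0,0,1,0,0,0.15,0,0,0,1,0,0,0.155,0,0,0,1,0,0,0.155,0,0,0,1,0,0,0.155,0,0,0,1]'

```text
time_s: 2.35
eef_pos: [0.5112, -0.2291, 0.1301]
eef_rot: [0.001, 0.988, 0.155, 0.001]
wrist_force: [-0.5, -0.3, 0.0]
opening: 0.996
grasp_force: 0.0
```

Run:
```python
from h import *
o=ctrl.get_obs();a=ctrl.camera("wrist")
print(o["eef_pos"])
cv2.imwrite("pics/w2.png",a[:,:,::-1])
```

```text
[ 0.51122311 -0.22905071  0.13008979]
```

View pics/w2.png

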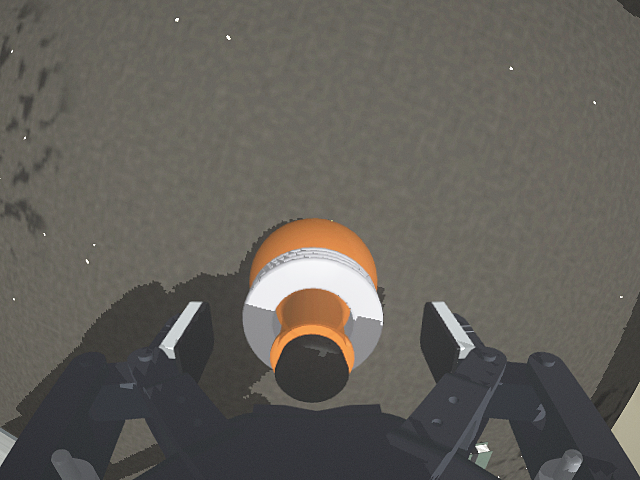

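Ring spans columns 243–383 (centre 313), the fingers centre at about 317: shift about 1 mm along −y, then close.

>>> carry_out --steps '[-0.0005,-0.001,0.001,0,0,0,1,-0.0005,-0.001,0.001,0,0,0,0.85,-0.0005,-0.001,0.001,0,0,0,0.75,-0.0005,-0.001,0.001,0,0,0,0.7,-0.0005,-0.001,0.001,0,0,0,0.65,-0.0005,-0.001,0.001,0,0,0,0.6,-0.0005,-0.001,0.001,0,0,0,0.5,-0.0005,-0.001,0.001,0,0,0,0.4,-0.0005,-0.001,0.001,0,0,0,0.4,-0.0005,-0.001,0.001,0,0,0,0.4]'

```text
time_s: 3.4
eef_pos: [0.5102, -0.2278, 0.1286]
eef_rot: [0.0, 0.988, 0.155, 0.0]
wrist_force: [-0.6, 0.9, 4.9]
opening: 0.633
grasp_force: 61.9
```

>>> carry_out --steps '[0,0,-0.002,0,0,0,0.4,0,0,-0.006,0,0,0,0.4,0,0,-0.012,0,0,0,0.4,0,0,-0.018,0,0,0,0.4,0,0,-0.024,0,0,0,0.4,0,0,-0.03,0,0,0,0.4,0,0,-0.036,0,0,0,0.4,0,0,-0.042,0,0,0,0.4,0,0,-0.048,0,0,0,0.4,0,0,-0.054,0,0,0,0.4,0,0,-0.062,0,0,0,0.4,0,0,-0.07,0,0,0,0.4,0,0,-0.08,0,0,0,0.4,0,0,-0.09,0,0,0,0.4,0,0,-0.1,0,0,0,0.4,0,0,-0.1,0,0,0,0.4]'

```text
time_s: 5.0
eef_pos: [0.5108, -0.2282, 0.23]
eef_rot: [0.001, 0.988, 0.155, 0.001]
wrist_force: [-0.1, 0.5, -1.4]
opening: 0.637
grasp_force: 63.3
```

Run:
```python
from h import *
o=ctrl.get_obs();a=ctrl.camera("scene")[130:310,340:580];b=ctrl.camera("wrist")
cv2.imwrite("pics/s3.png",np.hstack([cv2.resize(a,(400,300)),cv2.resize(b,(400,300))])[:,:,::-1])
print(delta([.44,-.05,.2]))
```

```text
[-0.0121 -0.1905  0.0281]
```

View pics/s3.png

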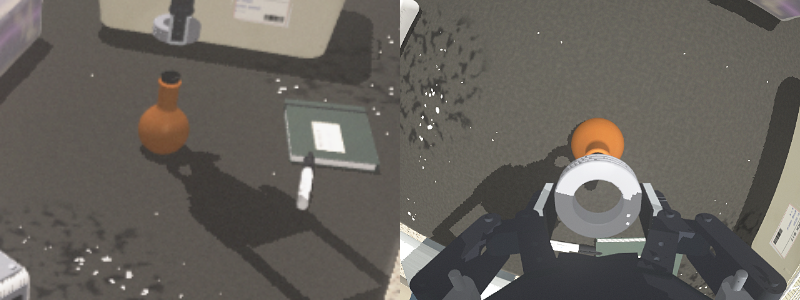

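Ring is in the fingers (wrist half, around (598,195)), clear of the flask, which stands at (165,125) in the scene half.

>>> carry_out --steps '[-0.001,-0.015,0,0,0,0,0.4,-0.002,-0.04,0,0,0,0,0.4,-0.004,-0.07,0,0,0,0,0.4,-0.006,-0.1,0.01,0,0,0,0.4,-0.008,-0.13,0.03,0,0,0,0.4,-0.01,-0.16,0.05,0,0,0,0.4,-0.012,-0.18,0.075,0,0,0,0.4,-0.012,-0.19,0.1,0,0,0,0.4,-0.012,-0.19,0.12,0,0,0,0.4,-0.012,-0.19,0.135,0,0,0,0.4,-0.012,-0.19,0.145,0,0,0,0.4,-0.012,-0.19,0.15,0,0,0,0.4,-0.012,-0.19,0.152,0,0,0,0.4,-0.012,-0.19,0.152,0,0,0,0.4]'

```text
time_s: 6.5
eef_pos: [0.4404, -0.0505, 0.0761]
eef_rot: [0.0, 0.988, 0.155, 0.0]
wrist_force: [0.3, -0.3, -2.9]
opening: 0.633
grasp_force: 63.6
```

>>> carry_out --steps '[0,0,0.001,0,0,0,0.4,0,0,0.002,0,0,0,0.4,0,0,0.003,0,0,0,0.4,0,0,0.004,0,0,0,0.4]'

```text
time_s: 6.9
eef_pos: [0.4403, -0.0505, 0.072]
eef_rot: [0.0, 0.988, 0.155, 0.0]
wrist_force: [-0.4, -0.1, -2.2]
opening: 0.634
grasp_force: 63.6
```

>>> carry_out --steps '[0,0,0.0005,0,0,0,0.4,0,0,0.001,0,0,0,0.4]'

```text
time_s: 7.1
eef_pos: [0.4404, -0.0505, 0.0718]
eef_rot: [0.0, 0.988, 0.155, -0.0]
wrist_force: [-5.9, 2.2, 18.6]
opening: 0.631
grasp_force: 65.4
```

>>> carry_out --steps '[0,0,0,0,0,0,0.66,0,0,0,0,0,0,0.75,0,0,0,0,0,0,0.9,0,0,0,0,0,0,1,0,0,0,0,0,0,1,0,0,-0.01,0,0,0,1,0,0,-0.03,0,0,0,1,0,0,-0.06,0,0,0,1,0,0,-0.1,0,0,0,1,0,0,-0.14,0,0,0,1,0,0,-0.16,0,0,0,1,0,0,-0.16,0,0,0,1]'

```text
time_s: 8.3
eef_pos: [0.4421, -0.0511, 0.2351]
eef_rot: [0.002, 0.988, 0.155, 0.003]
wrist_force: [-0.1, -0.0, 0.0]
opening: 1.0
grasp_force: 0.0
```

Run:
```python
from h import *
o=ctrl.get_obs();b=ctrl.camera("wrist");a=ctrl.camera("scene");cv2.imwrite("pics/s4raw.png",a[:,:,::-1])
cv2.imwrite("pics/s4.png",np.hstack([cv2.resize(a[150:330,330:570],(400,300)),cv2.resize(b,(400,300))])[:,:,::-1])
print(o["eef_pos"],delta([.5105,-.2285,.25]))
t=ctrl.camera("top");cv2.imwrite("pics/t4.png",t[:,:,::-1])
```

```text
[ 0.44207007 -0.05106565  0.23508484] [ 0.0123  0.1911 -0.0186]
```

View pics/s4.png

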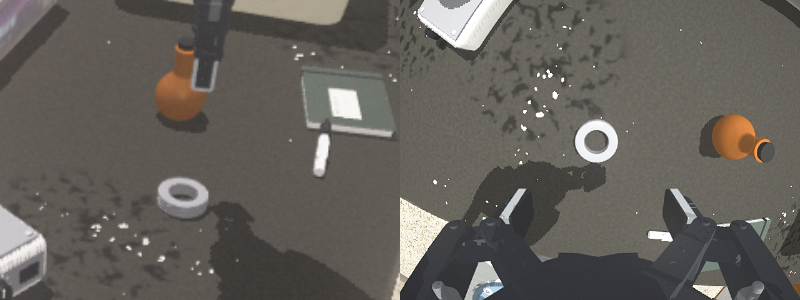

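Ring lies flat on the bench at (183,195) in the scene crop, and the flask stands upright at (180,90).

>>> carry_out --steps '[0.001,0.015,-0.005,0,0,0,1,0.003,0.045,-0.01,0,0,0,1,0.005,0.085,-0.018,0,0,0,1,0.008,0.125,-0.018,0,0,0,1,0.01,0.16,-0.018,0,0,0,1,0.012,0.182,-0.018,0,0,0,1,0.012,0.191,-0.018,0,0,0,1,0.012,0.191,-0.018,0,0,0,1,0.012,0.191,-0.018,0,0,0,1]'

```text
time_s: 9.35
eef_pos: [0.5096, -0.2279, 0.2481]
eef_rot: [-0.001, 0.988, 0.155, -0.001]
wrist_force: [0.1, 0.1, -0.4]
opening: 1.001
grasp_force: 0.0
```

Run:
```python
from h import *
from scipy.optimize import least_squares
o=ctrl.get_obs();a=ctrl.camera("wrist")[:,:,::-1].copy();cv2.imwrite("pics/w5.png",a)
h=cv2.cvtColor(a,cv2.COLOR_BGR2HSV).astype(int)
m=(h[...,0]<20)&(h[...,1]>120)&(h[...,2]>90);m[:100]=0;m[330:]=0;m[:,:220]=0;m[:,430:]=0
c=max(cv2.findContours(m.astype(np.uint8),0,1)[0],key=cv2.contourArea)[:,0,:]
print(c.min(0),c.max(0))
# ball silhouette: rays tangent to sphere r=32 at z=.028
C,v=rays("wrist",c,o);v/=np.linalg.norm(v,axis=1)[:,None]
f=lambda x:np.linalg.norm(np.cross(np.array([x[0],x[1],.028])-C,v),axis=1)-.032
s=least_squares(f,[.51,-.228],loss="soft_l1",f_scale=.0005);print("ball",s.x,np.median(abs(f(s.x))))
print(o["eef_pos"],delta([s.x[0],s.x[1],.133]))
t=cv2.imread("pics/t4.png")
```

```text
[278 184] [356 263]
ball [ 0.51060107 -0.22775012] 0.0006947649923837833
[ 0.50963416 -0.22786823  0.24805053] [0.0009 0.0007 0.1153]
```

View pics/w5.png

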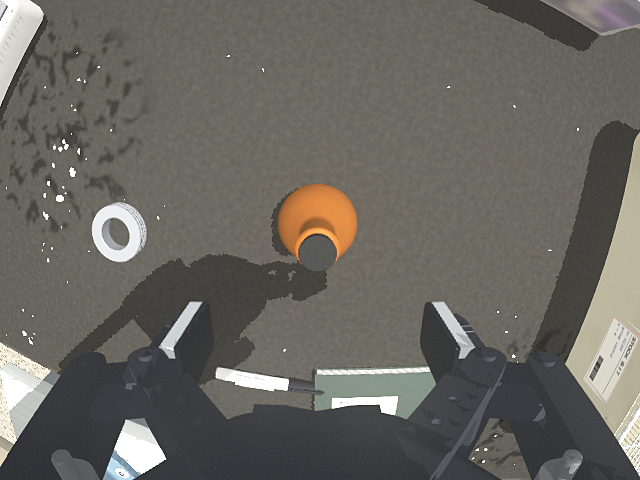

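Flask upright, ball at (317,222), stopper (317,252), consistent with (0.5106,-0.2278). Descend and grip the neck with the tips just above the shoulder.

>>> carry_out --steps '[0.001,0.0005,0.01,0,0,0,1,0.001,0.0005,0.035,0,0,0,1,0.001,0.0005,0.065,0,0,0,1,0.001,0.0005,0.09,0,0,0,0.8,0.001,0.0005,0.103,0,0,0,0.6,0.001,0.0005,0.108,0,0,0,0.5,0.001,0.0005,0.109,0,0,0,0.45,0.001,0.0005,0.109,0,0,0,0.4,0.001,0.0005,0.109,0,0,0,0.35,0.001,0.0005,0.109,0,0,0,0.3,0.001,0.0005,0.109,0,0,0,0.25,0.001,0.0005,0.109,0,0,0,0.1,0.001,0.0005,0.109,0,0,0,0,0.001,0.0005,0.109,0,0,0,0,0.001,0.0005,0.109,0,0,0,0]'

```text
time_s: 10.9
eef_pos: [0.5121, -0.2292, 0.1414]
eef_rot: [0.001, 0.988, 0.155, 0.001]
wrist_force: [-0.7, 1.2, 6.6]
opening: 0.288
grasp_force: 58.4
```

>>> carry_out --steps '[0,0,-0.005,0,0,0,0,0,0,-0.02,0,0,0,0,0,0,-0.045,0,0,0,0,0,0,-0.075,0,0,0,0,0.004,-0.007,-0.105,0,0,0,0,0.015,-0.025,-0.13,0,0,0,0,0.033,-0.055,-0.15,0,0,0,0,0.054,-0.09,-0.16,0,0,0,0,0.075,-0.125,-0.16,0,0,0,0,0.096,-0.16,-0.16,0,0,0,0,0.117,-0.195,-0.16,0,0,0,0,0.138,-0.23,-0.16,0,0,0,0,0.159,-0.265,-0.16,0,0,0,0,0.177,-0.296,-0.16,0,0,0,0,0.192,-0.32,-0.16,0,0,0,0,0.202,-0.337,-0.16,0,0,0,0,0.207,-0.345,-0.16,0,0,0,0,0.207,-0.347,-0.16,0,0,0,0,0.207,-0.347,-0.16,0,0,0,0]'

```text
time_s: 12.8
eef_pos: [0.6017, 0.1646, 0.3001]
eef_rot: [0.0, 0.988, 0.155, -0.0]
wrist_force: [0.3, -0.1, -1.9]
opening: 0.286
grasp_force: 59.0
```

Run:
```python
from h import *
from scipy.optimize import least_squares
o=ctrl.get_obs();print(o["time_s"],o["eef_pos"])
a=ctrl.camera("scene")[:,:,::-1].copy();w=ctrl.camera("wrist")[:,:,::-1].copy()
cv2.imwrite("pics/a6.png",a);cv2.imwrite("pics/w6.png",w)
def orange(a):
    h=cv2.cvtColor(a,cv2.COLOR_BGR2HSV).astype(int)
    return ((h[...,0]<20)&(h[...,1]>120)&(h[...,2]>70)).astype(np.uint8)
z0=o["eef_pos"][2]-.1405+.028
D=[]
for n,m,P in(("scene",orange(a),None),("wrist",orange(w),o)):
    if n=="scene": m[:150]=0; m[300:]=0; m[:,:200]=0; m[:,480:]=0
    else: m[330:]=0; m[:,:220]=0; m[:,430:]=0
    c=max(cv2.findContours(m,0,1)[0],key=cv2.contourArea)[:,0,:];print(n,c.min(0),c.max(0))
    C,v=rays(n,c,P);v/=np.linalg.norm(v,axis=1)[:,None]
    if n=="scene":
        f=lambda x:np.linalg.norm(np.cross(np.array([x[0],x[1],z0])-C,v),axis=1)-.032
    s=least_squares(lambda x:np.linalg.norm(np.cross(np.array([x[0],x[1],z0])-C,v),axis=1)-.032,[.602,.165],loss="soft_l1",f_scale=.0005)
    print(n,s.x)
x,y=220,120
cv2.imwrite("pics/v6.png",np.hstack([cv2.resize(a[150:330,220:460],(400,300)),cv2.resize(w,(400,300))]))
```

```text
12.8 [0.601651   0.16460382 0.30014918]
scene [206 150] [276 182]
scene [0.79119036 0.07197624]
wrist [253 215] [374 329]
wrist [0.60072537 0.16555068]
```

View pics/v6.png

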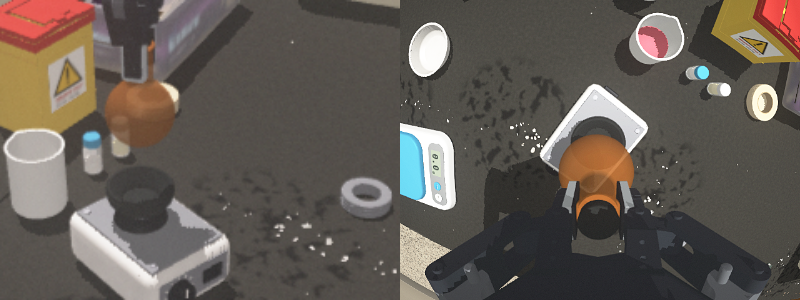

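Flask hangs upright above the cup: ball centre about (140,112) in the scene crop (full image (303.7,216.9)), cup rim centre (140,187).

Run:
```python
from h import *
a=cv2.imread("pics/a6.png");h=cv2.cvtColor(a,cv2.COLOR_BGR2HSV).astype(int)
m=((h[...,0]<20)&(h[...,1]>90)&(h[...,2]>50)).astype(np.uint8);m[:190]=0;m[250:]=0;m[:,:278]=0;m[:,332:]=0
m=cv2.morphologyEx(m,cv2.MORPH_OPEN,np.ones((5,5)))
c=max(cv2.findContours(m,0,1)[0],key=cv2.contourArea)[:,0,:];print(c.min(0),c.max(0),cv2.minEnclosingCircle(c[c[:,1]>205]))
for uv in((303.7,216.9),cv2.minEnclosingCircle(c[c[:,1]>205])[0]):print(plane("scene",uv,.187))
print(plane("scene",(304.1,261.4),.103))
# cup rim dark mask for refined centre in top0
t=cv2.imread("pics/top0.png")[225:285,215:272];g=t.max(2)
k=cv2.findContours((g<62).astype(np.uint8),0,1)[0];k=max(k,key=cv2.contourArea);print(cv2.fitEllipse(k),cv2.minEnclosingCircle(k))
```

```text
[283 198] [324 237] ((303.3724365234375, 216.72959899902344), 21.162931442260742)
[[0.60061791 0.16715808 0.187     ]]
[[0.60130052 0.16698873 0.187     ]]
[[0.60179343 0.16678071 0.103     ]]
((28.30474853515625, 29.17241859436035), (28.879236221313477, 29.756750106811523), 54.3207893371582) ((28.04938316345215, 29.080245971679688), 15.264727592468262)
```

>>> carry_out --steps '[0.001,0.001,0.005,0,0,0,0,0.001,0.001,0.015,0,0,0,0,0.001,0.001,0.028,0,0,0,0,0.001,0.001,0.04,0,0,0,0,0.001,0.001,0.05,0,0,0,0,0.001,0.001,0.057,0,0,0,0,0.001,0.001,0.061,0,0,0,0,0.001,0.001,0.063,0,0,0,0,0.001,0.001,0.064,0,0,0,0,0.001,0.001,0.064,0,0,0,0]'

```text
time_s: 13.9
eef_pos: [0.6033, 0.1645, 0.2362]
eef_rot: [0.0, 0.988, 0.155, 0.0]
wrist_force: [-0.2, 0.3, -0.7]
opening: 0.289
grasp_force: 59.0
```

>>> carry_out --steps '[0,0,0.0005,0,0,0,0,0,0,0.001,0,0,0,0,0,0,0.0015,0,0,0,0,0,0,0.002,0,0,0,0,0,0,0.0025,0,0,0,0,0,0,0.003,0,0,0,0]'

```text
time_s: 14.5
eef_pos: [0.6036, 0.1643, 0.2335]
eef_rot: [0.0, 0.988, 0.155, 0.001]
wrist_force: [1.2, -0.8, 2.6]
opening: 0.289
grasp_force: 59.2
```

>>> carry_out --steps '[0,0,0.0005,0,0,0,0,0,0,0.001,0,0,0,0,0,0,0.0015,0,0,0,0,0,0,0.002,0,0,0,0,0,0,0.0025,0,0,0,0,0,0,0.003,0,0,0,0,0,0,0.0035,0,0,0,0,0,0,0.004,0,0,0,0]'

```text
time_s: 15.3
eef_pos: [0.6035, 0.1643, 0.2294]
eef_rot: [0.0, 0.988, 0.155, 0.001]
wrist_force: [1.0, -1.9, 6.1]
opening: 0.287
grasp_force: 59.4
```

>>> carry_out --steps '[0,0,0.0005,0,0,0,0,0,0,0.001,0,0,0,0,0,0,0.0015,0,0,0,0,0,0,0.002,0,0,0,0,0,0,0.0025,0,0,0,0,0,0,0.0025,0,0,0,0]'

```text
time_s: 15.9
eef_pos: [0.6038, 0.1643, 0.2273]
eef_rot: [0.0, 0.988, 0.155, 0.001]
wrist_force: [1.9, -1.9, 7.9]
opening: 0.289
grasp_force: 59.4
```

>>> carry_out --steps '[0,0,0.0003,0,0,0,0,0,0,0.0006,0,0,0,0,0,0,0.001,0,0,0,0,0,0,0.001,0,0,0,0]'

```text
time_s: 16.3
eef_pos: [0.6039, 0.1643, 0.2264]
eef_rot: [0.0, 0.988, 0.155, 0.001]
wrist_force: [1.5, -1.7, 8.9]
opening: 0.29
grasp_force: 59.5
```

>>> carry_out --steps '[0,0,0.0003,0,0,0,0,0,0,0.0006,0,0,0,0,0,0,0.0006,0,0,0,0]'

```text
time_s: 16.6
eef_pos: [0.6039, 0.1643, 0.2259]
eef_rot: [0.0, 0.988, 0.155, 0.001]
wrist_force: [1.3, -2.5, 8.0]
opening: 0.287
grasp_force: 59.5
```

>>> carry_out --steps '[0,0,0.0002,0,0,0,0,0,0,0.0004,0,0,0,0,0,0,0.0004,0,0,0,0]'

```text
time_s: 16.9
eef_pos: [0.604, 0.1643, 0.2256]
eef_rot: [0.0, 0.988, 0.155, 0.001]
wrist_force: [0.7, -2.2, 8.7]
opening: 0.287
grasp_force: 59.5
```

>>> carry_out --steps '[0,0,0.0002,0,0,0,0,0,0,0.0004,0,0,0,0,0,0,0.0004,0,0,0,0]'

```text
time_s: 17.2
eef_pos: [0.604, 0.1643, 0.2253]
eef_rot: [0.0, 0.988, 0.155, 0.001]
wrist_force: [1.0, -2.5, 8.0]
opening: 0.291
grasp_force: 59.5
```

>>> carry_out --steps '[0,0,0.0002,0,0,0,0,0,0,0.0004,0,0,0,0,0,0,0.0004,0,0,0,0]'

```text
time_s: 17.5
eef_pos: [0.6041, 0.1642, 0.225]
eef_rot: [0.0, 0.988, 0.155, 0.001]
wrist_force: [0.6, -2.9, 9.0]
opening: 0.293
grasp_force: 59.5
```

>>> carry_out --steps '[0,0,0.0002,0,0,0,0,0,0,0.0004,0,0,0,0,0,0,0.0004,0,0,0,0]'

```text
time_s: 17.8
eef_pos: [0.6042, 0.1642, 0.2248]
eef_rot: [0.0, 0.988, 0.155, 0.002]
wrist_force: [1.0, -3.0, 9.6]
opening: 0.294
grasp_force: 59.5
```

>>> carry_out --steps '[0,0,0.0002,0,0,0,0,0,0,0.0004,0,0,0,0,0,0,0.0004,0,0,0,0]'

```text
time_s: 18.1
eef_pos: [0.6044, 0.1642, 0.2247]
eef_rot: [0.0, 0.988, 0.155, 0.002]
wrist_force: [0.9, -2.7, 11.2]
opening: 0.29
grasp_force: 59.6
```

>>> carry_out --steps '[0,0,0.0002,0,0,0,0,0,0,0.0004,0,0,0,0,0,0,0.0004,0,0,0,0]'

```text
time_s: 18.4
eef_pos: [0.6045, 0.1641, 0.2246]
eef_rot: [0.0, 0.988, 0.155, 0.002]
wrist_force: [-0.0, -3.9, 10.9]
opening: 0.292
grasp_force: 59.6
```

The height is stalling while the force climbs: it is at the stop. A little more margin, then hold for over 3 s.

>>> carry_out --steps '[0,0,0.0003,0,0,0,0,0,0,0.0006,0,0,0,0,0,0,0.0008,0,0,0,0,0,0,0.0008,0,0,0,0,0,0,0.0008,0,0,0,0]'

```text
time_s: 18.9
eef_pos: [0.6048, 0.1641, 0.2244]
eef_rot: [0.001, 0.988, 0.155, 0.003]
wrist_force: [1.0, -3.3, 14.8]
opening: 0.289
grasp_force: 59.7
```

Run:
```python
from h import *
a=ctrl.camera("scene")[:,:,::-1]
b=cv2.imread("pics/scene0.png")
cv2.imwrite("pics/v7.png",np.hstack([cv2.resize(x[190:340,220:420],(400,300)) for x in(b,a)]))
o=ctrl.get_obs();print(o["wrist_force"],o["torque"],R.from_quat(np.roll(o["eef_rot"],-1)).as_matrix()[2])
```

```text
[ 0.40598057 -4.06182579 14.34694051] [-0.53546612 -0.02938994  0.0468848 ] [ 0.00477654  0.00194079 -0.99998671]
```

View pics/v7.png

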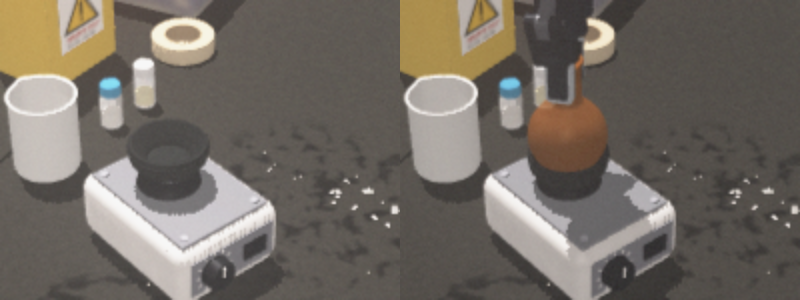

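Flask sits upright in the cup, and the cup is visibly lower than before (right half, (568,165)). The bystanders haven't moved.

>>> carry_out --steps '[0,0,0,0,0,0,0,0,0,0,0,0,0,0,0,0,0,0,0,0,0,0,0,0,0,0,0,0,0,0,0,0,0,0,0,0,0,0,0,0,0,0,0,0,0,0,0,0,0,0,0,0,0,0,0,0,0,0,0,0,0,0,0,0,0,0,0,0,0,0,0,0,0,0,0,0,0,0,0,0,0,0,0,0,0,0,0,0,0,0,0,0,0,0,0,0,0,0,0,0,0,0,0,0,0,0,0,0,0,0,0,0,0,0,0,0,0,0,0,0,0,0,0,0,0,0,0,0,0,0,0,0,0,0,0,0,0,0,0,0]'

```text
time_s: 20.95
eef_pos: [0.6048, 0.1641, 0.2244]
eef_rot: [0.001, 0.988, 0.155, 0.002]
wrist_force: [1.1, -3.5, 14.6]
opening: 0.293
grasp_force: 59.7
```

>>> carry_out --steps '[0,0,0,0,0,0,0,0,0,0,0,0,0,0,0,0,0,0,0,0,0,0,0,0,0,0,0,0,0,0,0,0,0,0,0,0,0,0,0,0,0,0,0,0,0,0,0,0,0,0,0,0,0,0,0,0,0,0,0,0,0,0,0,0,0,0,0,0,0,0,0,0,0,0,0,0,0,0,0,0,0,0,0,0,0,0,0,0,0,0,0,0,0,0,0,0,0,0,0,0,0,0,0,0,0,0,0,0,0,0,0,0,0,0,0,0,0,0,0,0,0,0,0,0,0,0,0,0,0,0,0,0,0,0,0,0,0,0,0,0]'

```text
time_s: 22.95
eef_pos: [0.6048, 0.1641, 0.2244]
eef_rot: [0.001, 0.988, 0.155, 0.002]
wrist_force: [0.3, -3.0, 14.5]
opening: 0.291
grasp_force: 59.7
```

```bash
python3 -c "
from bench import ctrl
print(ctrl.hand_in())"
```

```text
the job is handed in; nothing more can be done
None
```

I handed the job in with the ring lying flat on the bench and the flask held upright in the mixer cup, pressed to the stop at about 15 N for over four seconds; the hand-in returned no verdict.

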